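# Find where the display case's sliding glass top binds, and back it off

### The arm

A 6-joint arm with a two-finger parallel gripper is mounted at the origin on a cart in front of the work surface, level with it; the furniture and walls round the work are solid. World frame = base frame: x ahead of the robot, y to its left, z up, the work surface at z = 0. Lengths are in m, angles in rad, forces in N, time in s.
With the tool pointing down it reaches from about 0.35 to 0.775 m from the base axis. Payload 5.5 kg.
Tool frame: the origin (TCP) lies between the finger pads; the fingertips stand 11 mm ahead of it and the grasp point (between the pads) lies 8 mm behind it (tips_ahead is the distance from the TCP to the fingertips, in m); z points along the fingers, y is the line along which they close (so a half turn about z gives the same grasp; the last joint's range is limited). The gripper opens to 85 mm and grips with 20 to 120 N. Pads are 22 mm wide; open, the fingers measure 114 mm over their backs; the gripper's body (76 mm by 85 mm) begins 54 mm behind the grasp point. The pads swing forward as they close: fully open they stand 13 mm farther back than shut.
Start: joints at [-1.278, 0.313, 0.046, 1.304, 0, 1.431], TCP at [0.241, -0.522, 0.242] pointing down, gripper open.
Joint ranges: [-2.76, 2.76], [-0.86, 1.69], [-1.03, 1.26], [-2.2, 2.34], [-1.47, 1.5], [-3.14, 3.14]. Speed limits (rad/s): [2.57, 2.57, 3.14, 3.14, 3.14, 3.14].

### API

Orientations are given as a unit quaternion [w, x, y, z].
In Python, from workcell import * gives the robot as it stands. The module is installed in compiled form; this text tells all that it offers.
- The arm moves only by the tool jog_arm, never from a script. Its argument "moves" is a list of rows, each an object with "fingers": the closure, from 0 (fully open) to 1 (shut); "slide": the shift along the tool's x, y, z in mm, a list of three; "angular": the turn, a rotation vector about the tool's x, y, z in degrees, a list of three. A call has 1 to 10 rows; each row is the pose to reach, as a shift and turn from the pose commanded when the call began, along the tool's axes at that moment; what a row does not reach only later rows make up. A row lasts 1/12 s, in which the tool goes at most 41.7 mm and 7.16 degrees, less where a joint would pass 70% of its speed; a pose out of reach is approached as far as the arm can. A call with a gripper value outside its range is refused whole. The fingers move at their own pace and stop on an object; "squeeze" is the grip in N (left out, the last holds). Time passes only in rows, so rows that repeat a pose let the fingers close. It gives the time, the measured TCP pose, the force, the opening and the grip force at its end, in the units of the state.
- get_state(): the state, without advancing time (a new reading comes with each control period).
- read_camera(name): name is "scene" or "top" or "wrist"; returns a dict with "color" (420x560x3 uint8, red, green, blue), "fovy" (degrees; the focal length in pixels is half the picture's height over the tangent of half this angle, whatever the lens; pixels are square), "cx", "cy" (the principal point, pixels), "D" ([k1, k2, p1, p2, k3] as OpenCV has them; the pictures are not rectified), "world_from_camera" (4x4, takes a point from camera to world coordinates); the wrist camera has in their place "tool_from_camera" (4x4, takes a point from camera to tool coordinates, whose origin is the TCP and whose axes are the flange's). Camera axes: x right, y down, z forward; pixel columns grow to the right and rows downward; lengths in m; the calibration is good to about 2 mm. A picture is of the moment at which its call begins: read the wrist's pose just before it. There is no depth.
- hand_in(): hands the job in; it is judged then, once.
Trained networks look in a picture, given as the dict that the camera call returned (one of the last four; its "shot" number tells which), for a name from the list of things; names that differ only in an ending like _2 or _b are one class to them, and where a whole thing is asked for, a point or a joint stands for the part that bears it (a point fixed in the world has none). Each returns a list of dicts, best first, with "p" (0 to 1); they miss things now and then, are a little off and sometimes report something else, mostly with a low value. They report only what shows in the picture. A call takes as long as a camera call.
- look_for(target, picture): "point" ([column, row] in pixels, amid what is visible of it).
- tip_of(target, picture): "point" ([column, row] in pixels: a listed point, or the origin of a listed thing).
The state is a dict: "clock": time; "joint_pos": joint angles; "qvel": joint speeds; "tau": joint torques, N m; "tcp_pos": TCP position; "orientation": TCP orientation; "wrist_force": force on the tool from outside, world axes, zero at the start; "ft_torque": the same for the moment, N m; "finger_gap": finger opening in m; "grip_force": force on a finger pad.
Only numpy, scipy, OpenCV 4.12 (cv2) and the standard library are available. Lean on these libraries where they do the work, as an engineer would, in place of code of your own. Each camera call takes 0.05 s, during which the arm holds its last target. There are 200 camera calls.

### The job

The sliding glass top of the small display case binds somewhere before it closes. Take it by its black grip and slide it gently towards closed until you clearly feel the tight spot, letting its front edge push the red marker along the rail; never press into the tight spot with more than about 15 N. Then slide the top back about 2 cm from the marker, let go, and leave the marker showing where it binds; do not touch the marker, and leave the things in and around the case alone.

Things in the scene. Friction and masses are not known exactly. Their poses are not given: they have to be found in the camera images.
- case: low open display case, fixed to the table, wood with black lining, 150 (its x) x 280 (its y) x 66 high with two aluminium rails along its y on the long sides. Origin: centre of its underside; z up. Its +y is the direction in which the sliding top closes. A fixed glass pane covers its -y half, under the sliding one.
- cover (a joint): travel of the sliding glass top in m along the case's +y: 0 fully open (over the fixed pane), 0.130 fully closed. Runs freely with 1 to 2 N of drag, up to the hidden tight spot, which lies anywhere from 0.060 to 0.115 and cannot be seen; there the resistance climbs by about 3 N per mm, like a spring, and 6 to 8 N is plainly felt. The tight spot only resists closing. Elsewhere the top stays where it is left.
- cover_grip (a point): grip point of the black upright grip in the middle of the sliding top: 88 mm above the table. The grip is 14 mm thick along the case's y, 44 mm long along its x, and stands from 64 to 100 mm above the table, on a flat plate whose top is 64 mm above the table. Pinch it from above, fingertips about 67 mm or more above the table.
- cover_edge (a point): on the front (+y) face of the aluminium strip along the leading edge of the sliding top, 67 mm in +y from the grip's centre, where it meets the marker, 62 mm above the table
- marker (a joint): travel of the red marker in m along the case's +y: the cover's edge touches it when cover has the same value. It starts ahead of the cover; the cover pushes it with about 0.4 N and it stays where it is left
- marker_tab (a point): on the back (-y) face of the red marker's tab, which the cover's edge pushes; the marker is a red clip 28 x 10 x 12 mm on the rail on the case's -x side, 59 to 71 mm above the table
- bracelet_a_mid (a point): centre of a grey stone bracelet, 62 mm wide, 20 high, loose inside the case in its open half; leave alone
- bracelet_b_mid (a point): centre of a grey stone bracelet, 62 mm wide, 20 high, loose inside the case under the fixed pane; leave alone
- tape_mid (a point): centre of a roll of brown tape, 93 mm wide, 48 high, on the table; leave alone
- ring_box_mid (a point): centre of a blue ring box, 55 x 52 x 45 high, on the table; leave alone
- pad_brooches: fixed upright black display board right of the case, about 290 mm wide and 300 mm high; origin at the middle of its foot. Travel with the fingertips over 320 mm, come down on the case from above and lift straight up.
- pad_earrings: fixed upright black display board left of the case, about 310 mm wide, 210 mm high; origin at the middle of its foot
- pad_pendants: fixed upright black display board behind the case, about 330 mm wide, 210 mm high; origin at the middle of its foot

How it is judged:
On the way:
1. the sliding top is pressed into the tight spot with at least 2.5 N (contact force between cover_shoe and tight_pad above 2.5 N), for 0.1 s.
At the end, for the whole second after the job is handed in: the sliding top rests with its front edge 10 to 32 mm back from the red marker, which stands where the top pushed it at the tight spot; both at rest (y of cover_edge in the frame of marker_tab between -0.032 and -0.01 m and velocity of joint cover between -0.005 and 0.005 m/s and velocity of joint marker between -0.005 and 0.005 m/s); the robot touches nothing.
It fails at once if the top is forced into the tight spot with more than 20 N (contact force between cover_shoe and tight_pad above 20 N).
It fails at once if the robot touches the red marker (contact force between the arm and marker above 0.5 N).
It fails at once if the robot's fingers touch the red marker (contact force between the fingers and marker above 0.5 N).
It fails at once if the tape or ring box is moved more than 20 mm (distance of any of tape_mid, ring_box_mid from where it was at the start of the episode above 0.02 m).
It fails at once if a bracelet is moved more than 20 mm (distance of any of bracelet_a_mid, bracelet_b_mid from where it was at the start of the episode above 0.02 m).
It also fails if it takes over 48 s, if anything falls off the work surface, if the arm or the gripper's body presses on something with over 40 N, if the wrist force passes 120 N, or if a joint passes its speed limit or range.

## Working session

There is one attempt and no reset: what is moved stays moved. The work goes in short steps, Python scripts to look and compute and a tool call to move; the robot and the scene stay as the last step left them, time stands still between calls to the robot, and variables do not carry over. Pictures are saved under pics/ and viewed, at most 10 in all, crops included, and the job is handed in when it is done.

Besides the shell and the picture viewer there is one more tool, called after "Call:" by a JSON object that holds its "fn" and its "kwargs", one argument or row to a line. jog_arm: Moves the arm, as the interface text tells. Its arguments: {"type":"object","properties":{"moves":{"type":"array","items":{"type":"object","properties":{"fingers":{"type":"number"},"slide":{"type":"array","items":{"type":"number"}},"angular":{"type":"array","items":{"type":"number"}}}}},"squeeze":{"type":"number"}},"required":["moves"]}

```bash
mkdir -p pics; cat > h.py <<'E'
from workcell import *
import numpy as np, cv2
from scipy.spatial.transform import Rotation as R
def ray(p,uv,T):
    f=p["color"].shape[0]/2/np.tan(np.radians(p["fovy"])/2)
    K=np.array([[f,0,p["cx"]],[0,f,p["cy"]],[0,0,1]])
    n=cv2.undistortPoints(np.array([[uv]],float),K,np.array(p["D"],float))[0,0]
    return T[:3,3],T[:3,:3]@np.array([n[0],n[1],1])
def atz(p,uv,z,T=None):
    T=np.array(p["world_from_camera"]) if T is None else T
    o,d=ray(p,uv,T); return o+d*(z-o[2])/d[2]
def wristT(s,p):
    T=np.eye(4); q=s["orientation"]; T[:3,:3]=R.from_quat([q[1],q[2],q[3],q[0]]).as_matrix(); T[:3,3]=s["tcp_pos"]
    return T@np.array(p["tool_from_camera"])
E
python3 - <<'E'
from h import *
s=get_state(); print(s["clock"],s["tcp_pos"],s["orientation"],s["finger_gap"],s["wrist_force"])
im=[]
for c in("top","scene"):
    p=read_camera(c); im.append(p["color"])
    print(c,np.round(p["world_from_camera"],2).tolist())
    for n,z in(("cover_grip",.088),("cover_edge",.062),("marker_tab",.062),("case",0),("bracelet_a_mid",.02),("tape_mid",.024),("ring_box_mid",.022),("pad_brooches",0),("pad_earrings",0),("pad_pendants",0)):
        for d in tip_of(n,p)[:1]: print(n,round(d["p"],2),np.round(d["point"]),np.round(atz(p,d["point"],z),3))
    cv2.imwrite(f"pics/{c}.png",p["color"][:,:,::-1])
E
```

```text
0.0 [ 0.24100529 -0.521486    0.24140027] [-9.32226362e-04  9.76677090e-01  2.14711409e-01 -6.62064692e-05] 0.085676401562832 [-0.7700539  -0.16873973 -0.43015394]
top [[-0.02, -0.98, 0.18, 0.34], [-1.0, 0.02, 0.01, 0.12], [-0.01, -0.18, -0.98, 1.33], [0.0, 0.0, 0.0, 1.0]]
cover_grip 0.81 [268. 227.] [0.531 0.147 0.088]
cover_edge 0.67 [246. 255.] [0.467 0.205 0.062]
marker_tab 0.49 [231. 260.] [0.454 0.241 0.062]
case 0.96 [252. 234.] [0.526 0.192 0.   ]
bracelet_a_mid 0.77 [212. 237.] [0.518 0.291 0.02 ]
tape_mid 0.89 [376. 189.] [ 0.631 -0.131  0.024]
ring_box_mid 0.85 [368. 227.] [ 0.534 -0.105  0.022]
scene [[-0.82, 0.37, -0.44, 1.07], [0.57, 0.5, -0.65, 0.87], [-0.02, -0.78, -0.62, 0.77], [0.0, 0.0, 0.0, 1.0]]
cover_edge 0.77 [324. 214.] [0.468 0.195 0.062]
marker_tab 0.47 [337. 220.] [0.459 0.23  0.062]
tape_mid 0.79 [200. 187.] [ 0.635 -0.135  0.024]
ring_box_mid 0.64 [236. 179.] [ 0.534 -0.111  0.022]
```

```bash
python3 - <<'E'
import cv2
a=cv2.imread("pics/top.png")[150:320,150:420]; cv2.imwrite("pics/t2.png",cv2.resize(a,None,fx=2.9,fy=2.9))
E
```

```text
(no output)
```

View pics/t2.png

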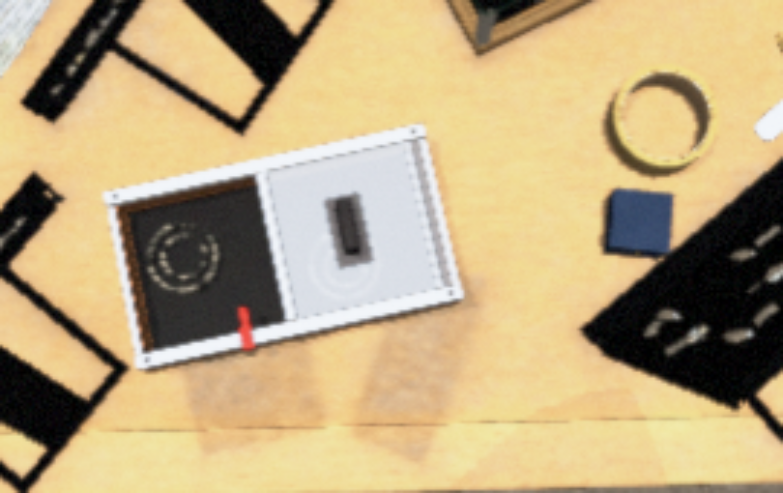

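View pics/scene.png

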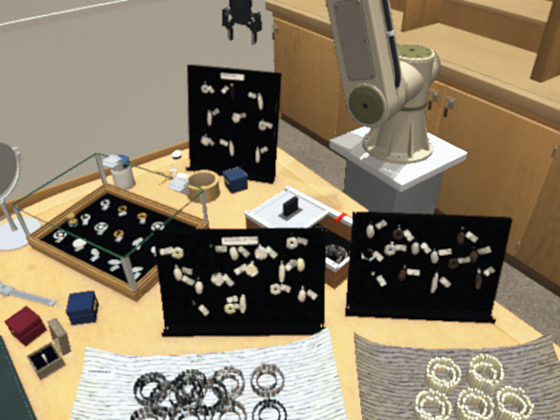

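The top view shows the case at crop (108–460, 130–365), the grip at about (347,222) and the red marker at (245,328). The brooches board stands to the right, between the arm and the case. Next I work out the yaw and the grip position.

```bash
python3 - <<'E'
from h import *
p=read_camera("top")
C=[(108,195),(420,128),(462,297),(145,367)]
W=np.array([atz(p,(u/2.9+150,v/2.9+150),.064)[:2] for u,v in C])
print(W.round(3), W.mean(0).round(3), [round(float(np.linalg.norm(W[i]-W[(i+1)%4])),3) for i in range(4)])
d=(W[0]-W[1])+(W[3]-W[2]); yaw=np.arctan2(d[1],d[0])-np.pi/2; print("yaw",np.degrees(yaw))
for n,z in(("cover_grip",.088),("cover_edge",.062),("marker_tab",.062),("case",0)):
    w=atz(p,tip_of(n,p)[0]["point"],z)[:2]
    e=w-W.mean(0); print(n,w.round(3),"in case",(np.array([[np.cos(yaw),np.sin(yaw)],[-np.sin(yaw),np.cos(yaw)]])@e).round(3))
s=get_state(); T=R.from_quat(np.array(s["orientation"])[[1,2,3,0]]).as_matrix(); print(T.round(3))
E
```

```text
[[0.563 0.348]
 [0.615 0.08 ]
 [0.469 0.049]
 [0.417 0.316]] [0.516 0.198] [0.272, 0.149, 0.272, 0.15]
yaw 10.995161587936986
cover_grip [0.528 0.148] in case [ 0.002 -0.052]
cover_edge [0.462 0.191] in case [-0.055  0.003]
marker_tab [0.455 0.234] in case [-0.053  0.047]
case [0.526 0.196] in case [ 0.009 -0.004]
[[ 0.908  0.419  0.   ]
 [ 0.419 -0.908 -0.   ]
 [-0.     0.    -1.   ]]
```

Call:
{"fn": "jog_arm", "kwargs": {
  "moves": [
    {"slide": [0, 0, -40]},
    {"slide": [0, 0, -80]},
    {"slide": [0, 0, -118]},
    {"slide": [28, -25, -118]},
    {"slide": [56, -51, -118]},
    {"slide": [84, -76, -118]},
    {"slide": [112, -102, -118]},
    {"slide": [140, -127, -118]},
    {"slide": [168, -152, -118]},
    {"slide": [196, -178, -118]}
  ]
}}

```text
schema error: expected keys fingers, slide, angular
```

Call:
{"fn": "jog_arm", "kwargs": {
  "moves": [
    {"fingers": 0, "angular": [0, 0, 0], "slide": [0, 0, -40]},
    {"fingers": 0, "angular": [0, 0, 0], "slide": [0, 0, -80]},
    {"fingers": 0, "angular": [0, 0, 0], "slide": [0, 0, -118]},
    {"fingers": 0, "angular": [0, 0, 0], "slide": [28, -25, -118]},
    {"fingers": 0, "angular": [0, 0, 0], "slide": [56, -51, -118]},
    {"fingers": 0, "angular": [0, 0, 0], "slide": [84, -76, -118]},
    {"fingers": 0, "angular": [0, 0, 0], "slide": [112, -102, -118]},
    {"fingers": 0, "angular": [0, 0, 0], "slide": [140, -127, -118]},
    {"fingers": 0, "angular": [0, 0, 0], "slide": [168, -152, -118]},
    {"fingers": 0, "angular": [0, 0, 0], "slide": [196, -178, -118]}
  ],
  "squeeze": 30
}}

```text
clock: 2.18
tcp_pos: [0.3447, -0.2766, 0.3604]
orientation: [0.0, 0.977, 0.214, 0.0]
wrist_force: [0.9, -0.0, -0.6]
finger_gap: 0.0852
grip_force: 0.0
```

Call:
{"fn": "jog_arm", "kwargs": {
  "moves": [
    {"fingers": 0, "angular": [0, 0, 1], "slide": [28, -26, 0]},
    {"fingers": 0, "angular": [0, 0, 2], "slide": [56, -51, 0]},
    {"fingers": 0, "angular": [0, 0, 4], "slide": [84, -77, 0]},
    {"fingers": 0, "angular": [0, 0, 6], "slide": [112, -102, 0]},
    {"fingers": 0, "angular": [0, 0, 8], "slide": [140, -128, 0]},
    {"fingers": 0, "angular": [0, 0, 9], "slide": [168, -153, 0]},
    {"fingers": 0, "angular": [0, 0, 10], "slide": [196, -179, 0]},
    {"fingers": 0, "angular": [0, 0, 11], "slide": [224, -204, 0]},
    {"fingers": 0, "angular": [0, 0, 12], "slide": [252, -230, 0]},
    {"fingers": 0, "angular": [0, 0, 13], "slide": [280, -256, 0]}
  ]
}}

```text
clock: 3.02
tcp_pos: [0.4916, 0.0736, 0.3605]
orientation: [0.0, 0.995, 0.102, 0.0]
wrist_force: [1.4, -0.8, -0.2]
finger_gap: 0.0852
grip_force: 0.0
```

Call:
{"fn": "jog_arm", "kwargs": {
  "moves": [
    {"fingers": 0, "angular": [0, 0, 0.8], "slide": [26, -13, 0]},
    {"fingers": 0, "angular": [0, 0, 0.8], "slide": [50, -26, 0]},
    {"fingers": 0, "angular": [0, 0, 0.8], "slide": [50, -26, 0]},
    {"fingers": 0, "angular": [0, 0, 0.8], "slide": [50, -26, 0]}
  ]
}}

```text
clock: 3.35
tcp_pos: [0.5353, 0.1082, 0.3593]
orientation: [0.0, 0.995, 0.097, -0.001]
wrist_force: [-0.9, -0.5, 0.1]
finger_gap: 0.0853
grip_force: 0.0
```

```bash
python3 - <<'E'
from h import *
s=get_state(); p=read_camera("wrist"); T=wristT(s,p)
print(s["clock"],np.round(s["tcp_pos"],4),s["wrist_force"])
for n,z in(("cover_grip",.088),("cover_edge",.062),("marker_tab",.062),("case",0)):
    for d in tip_of(n,p)[:1]: print(n,round(d["p"],2),np.round(d["point"]),atz(p,d["point"],z,T).round(4))
cv2.imwrite("pics/w1.png",p["color"][:,:,::-1])
E
```

```text
3.35 [0.5353 0.1082 0.3593] [-0.88646816 -0.50242338  0.13944154]
cover_grip 0.77 [242. 161.] [0.5289 0.1485 0.088 ]
cover_edge 0.81 [190. 203.] [0.4602 0.2049 0.062 ]
marker_tab 0.68 [166. 201.] [0.4571 0.234  0.062 ]
case 0.59 [210. 150.] [0.5178 0.1983 0.    ]
```

View pics/w1.png

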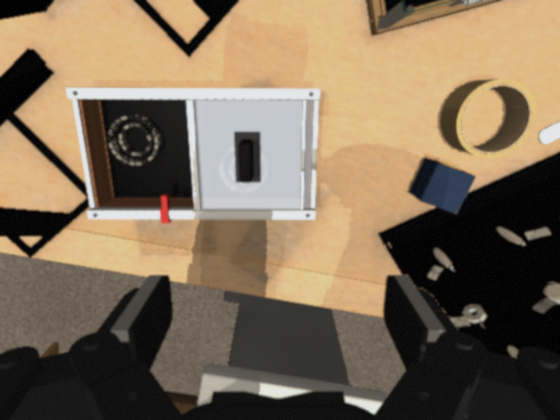

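The rails lie level in the wrist picture, so the yaw is aligned. The grip is at (247,160) and the marker at (165,208). Both agree with the top camera to within 2 mm.

Call:
{"fn": "jog_arm", "kwargs": {
  "moves": [
    {"fingers": 0, "angular": [0, 0, 0], "slide": [0, -38, 0]},
    {"fingers": 0, "angular": [0, 0, 0], "slide": [0, -38, 35]},
    {"fingers": 0, "angular": [0, 0, 0], "slide": [0, -38, 72]},
    {"fingers": 0, "angular": [0, 0, 0], "slide": [0, -38, 109]},
    {"fingers": 0, "angular": [0, 0, 0], "slide": [0, -38, 146]},
    {"fingers": 0, "angular": [0, 0, 0], "slide": [0, -38, 180]},
    {"fingers": 0, "angular": [0, 0, 0], "slide": [0, -38, 200]},
    {"fingers": 0, "angular": [0, 0, 0], "slide": [0, -38, 210]},
    {"fingers": 0, "angular": [0, 0, 0], "slide": [0, -38, 210]}
  ]
}}

```text
clock: 4.35
tcp_pos: [0.5259, 0.1437, 0.1485]
orientation: [0.0, 0.995, 0.095, -0.002]
wrist_force: [-0.3, -1.2, -0.6]
finger_gap: 0.0852
grip_force: 0.0
```

```bash
python3 - <<'E'
from h import *
s=get_state(); p=read_camera("wrist"); T=wristT(s,p)
print(s["clock"],np.round(s["tcp_pos"],4),s["orientation"],s["wrist_force"])
for n,z in(("cover_grip",.088),("cover_edge",.062),("marker_tab",.062)):
    for d in tip_of(n,p)[:1]: print(n,round(d["p"],2),np.round(d["point"]),atz(p,d["point"],z,T).round(4))
cv2.imwrite("pics/w2.png",p["color"][:,:,::-1])
E
```

```text
4.35 [0.5259 0.1437 0.1485] [ 1.04675859e-04  9.95448258e-01  9.52837272e-02 -1.94073082e-03] [-0.32806604 -1.18037731 -0.59870201]
cover_grip 0.63 [206. 186.] [0.5461 0.188  0.088 ]
cover_edge 0.86 [177. 287.] [0.4652 0.2023 0.062 ]
marker_tab 0.69 [132. 290.] [0.4569 0.2316 0.062 ]
```

View pics/w2.png

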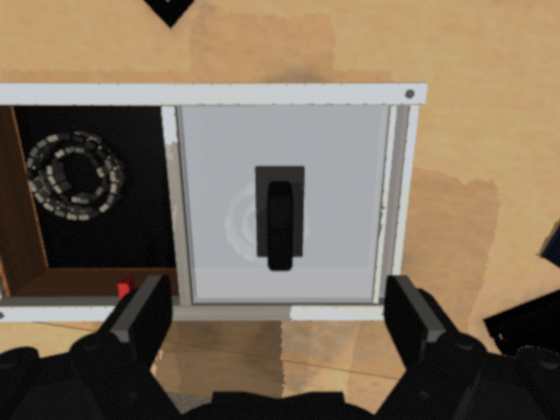

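The grip is at (280,225), centred between the fingers. The marker at (126,287) is well clear on the rail. I'll lower and close.

Call:
{"fn": "jog_arm", "kwargs": {
  "moves": [
    {"fingers": 0, "angular": [0, 0, 0], "slide": [1, 0, 25]},
    {"fingers": 0, "angular": [0, 0, 0], "slide": [2, 0, 45]},
    {"fingers": 0, "angular": [0, 0, 0], "slide": [2, 0, 58]},
    {"fingers": 0, "angular": [0, 0, 0], "slide": [2, 0, 66]},
    {"fingers": 0, "angular": [0, 0, 0], "slide": [2, 0, 66]},
    {"fingers": 0.5, "angular": [0, 0, 0], "slide": [2, 0, 66]},
    {"fingers": 0.7, "angular": [0, 0, 0], "slide": [2, 0, 66]},
    {"fingers": 0.8, "angular": [0, 0, 0], "slide": [2, 0, 66]},
    {"fingers": 0.9, "angular": [0, 0, 0], "slide": [2, 0, 66]},
    {"fingers": 1, "angular": [0, 0, 0], "slide": [2, 0, 66]}
  ],
  "squeeze": 30
}}

```text
clock: 5.38
tcp_pos: [0.5301, 0.145, 0.085]
orientation: [0.0, 0.995, 0.096, 0.001]
wrist_force: [-0.3, -0.3, -0.5]
finger_gap: 0.0258
grip_force: 0.0
```

Call:
{"fn": "jog_arm", "kwargs": {
  "moves": [
    {"fingers": 1, "angular": [0, 0, 0], "slide": [0, 0, 0]},
    {"fingers": 1, "angular": [0, 0, 0], "slide": [0, 0, 0]},
    {"fingers": 1, "angular": [0, 0, 0], "slide": [0, 0, 0]}
  ]
}}

```text
clock: 5.63
tcp_pos: [0.53, 0.1449, 0.0848]
orientation: [0.0, 0.995, 0.096, 0.0]
wrist_force: [-1.3, -0.3, 4.3]
finger_gap: 0.0133
grip_force: 32.1
```

Call:
{"fn": "jog_arm", "kwargs": {
  "moves": [
    {"fingers": 1, "angular": [0, 0, 0], "slide": [0, -2, 0]},
    {"fingers": 1, "angular": [0, 0, 0], "slide": [0, -5, 0]},
    {"fingers": 1, "angular": [0, 0, 0], "slide": [0, -10, 0]},
    {"fingers": 1, "angular": [0, 0, 0], "slide": [0, -15, 0]},
    {"fingers": 1, "angular": [0, 0, 0], "slide": [0, -20, 0]},
    {"fingers": 1, "angular": [0, 0, 0], "slide": [0, -25, 0]},
    {"fingers": 1, "angular": [0, 0, 0], "slide": [0, -30, 0]}
  ]
}}

```text
clock: 6.22
tcp_pos: [0.5242, 0.1744, 0.0849]
orientation: [0.0, 0.995, 0.096, 0.001]
wrist_force: [-1.2, -1.4, 4.7]
finger_gap: 0.0134
grip_force: 32.3
```

```bash
python3 - <<'E'
from h import *
s=get_state(); p=read_camera("top"); print(s["clock"],np.round(s["tcp_pos"],4),s["wrist_force"])
a=p["color"][150:320,150:420,::-1]; cv2.imwrite("pics/t3.png",cv2.resize(a,None,fx=2.9,fy=2.9))
p=read_camera("wrist");cv2.imwrite("pics/w3.png",p["color"][:,:,::-1])
T=wristT(s,p)
for n in("cover_edge","marker_tab"):
    for d in tip_of(n,p)[:1]: print(n,round(d["p"],2),np.round(d["point"]),atz(p,d["point"],.062,T).round(4))
E
```

```text
6.2167 [0.5242 0.1744 0.0849] [-1.23650752 -1.41159862  4.6940526 ]
```

View pics/w3.png

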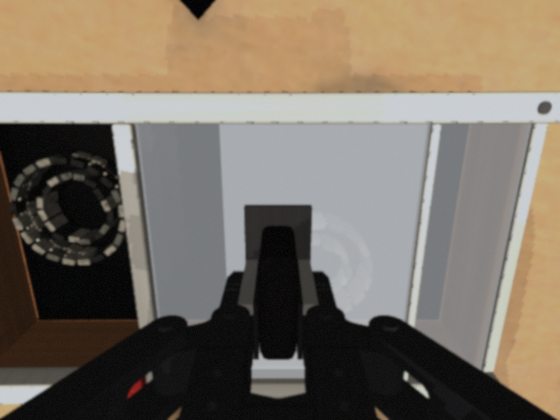

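The cover is gripped and has moved with the tool, with drag of about 1 N. I'll continue, then feel ahead in small steps.

Call:
{"fn": "jog_arm", "kwargs": {
  "moves": [
    {"fingers": 1, "angular": [0, 0, 0], "slide": [0, -4, 0]},
    {"fingers": 1, "angular": [0, 0, 0], "slide": [0, -8, 0]},
    {"fingers": 1, "angular": [0, 0, 0], "slide": [0, -12, 0]},
    {"fingers": 1, "angular": [0, 0, 0], "slide": [0, -15, 0]},
    {"fingers": 1, "angular": [0, 0, 0], "slide": [0, -18, 0]}
  ]
}}

```text
clock: 6.83
tcp_pos: [0.5217, 0.1872, 0.0848]
orientation: [-0.001, 0.995, 0.099, 0.0]
wrist_force: [-0.5, -2.2, 6.1]
finger_gap: 0.0138
grip_force: 32.5
```

Call:
{"fn": "jog_arm", "kwargs": {
  "moves": [
    {"fingers": 1, "angular": [0, 0, 0], "slide": [0, -1.5, 0]},
    {"fingers": 1, "angular": [0, 0, 0], "slide": [0, -3, 0]}
  ]
}}

```text
clock: 7.0
tcp_pos: [0.5215, 0.1886, 0.0848]
orientation: [-0.002, 0.995, 0.1, 0.0]
wrist_force: [-0.1, -1.7, 5.3]
finger_gap: 0.0134
grip_force: 32.7
```

```bash
python3 - <<'E'
from h import *
p=read_camera("scene")
s=get_state(); print(s["clock"],np.round(s["tcp_pos"],4),np.round(s["wrist_force"],1),np.round(s["ft_torque"],2),np.round(s["tau"],1),np.round(s["joint_pos"],3),np.round(s["qvel"],3))
a=p["color"][0:340,140:520,::-1]; cv2.imwrite("pics/s3.png",cv2.resize(a,None,fx=1.75,fy=1.75))
E
```

```text
7.05 [0.5214 0.1886 0.0848] [-1.6 -1.4  6.3] [-0.57  0.09 -0.42] [  1.  -44.7  25.   -0.5   0.6  -0.4] [ 0.2    0.37  -0.275  0.924  0.004  3.142] [-0.001 -0.003  0.001 -0.     0.003  0.002]
```

View pics/s3.png

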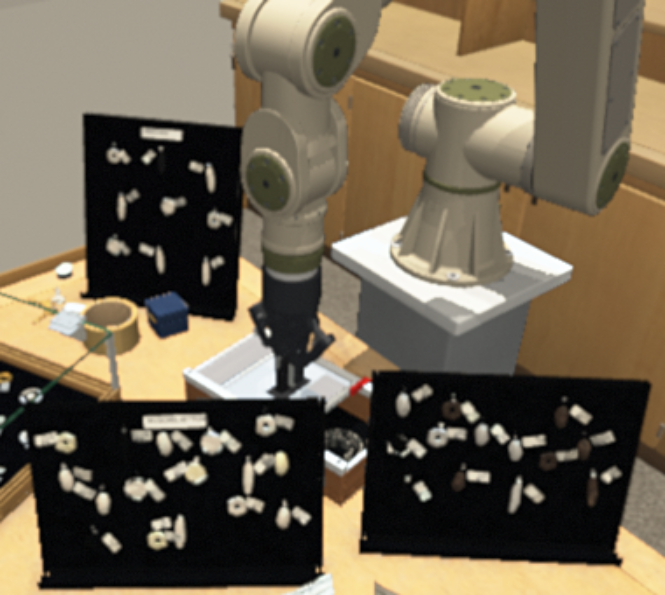

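Joint 6 is at its limit (3.142). It isn't the tight spot. I'll release, lift, turn the tool −180° and regrasp.

Call:
{"fn": "jog_arm", "kwargs": {
  "moves": [
    {"fingers": 0.7, "angular": [0, 0, 0], "slide": [0, 3, 0]},
    {"fingers": 0.3, "angular": [0, 0, 0], "slide": [0, 3, 0]},
    {"fingers": 0, "angular": [0, 0, 0], "slide": [0, 3, 0]},
    {"fingers": 0, "angular": [0, 0, 0], "slide": [0, 3, 0]},
    {"fingers": 0, "angular": [0, 0, 0], "slide": [0, 3, 0]},
    {"fingers": 0, "angular": [0, 0, 0], "slide": [0, 3, -30]},
    {"fingers": 0, "angular": [0, 0, 0], "slide": [0, 3, -60]},
    {"fingers": 0, "angular": [0, 0, -7], "slide": [0, 3, -80]},
    {"fingers": 0, "angular": [0, 0, -14], "slide": [0, 3, -80]},
    {"fingers": 0, "angular": [0, 0, -20], "slide": [0, 3, -80]}
  ]
}}

```text
clock: 7.88
tcp_pos: [0.523, 0.186, 0.1662]
orientation: [-0.002, 0.962, 0.275, 0.002]
wrist_force: [0.4, -0.3, -0.5]
finger_gap: 0.0851
grip_force: 0.0
```

Call:
{"fn": "jog_arm", "kwargs": {
  "moves": [
    {"fingers": 0, "angular": [0, 0, -7], "slide": [0, 0, 0]},
    {"fingers": 0, "angular": [0, 0, -14], "slide": [0, 0, 0]},
    {"fingers": 0, "angular": [0, 0, -21], "slide": [0, 0, 0]},
    {"fingers": 0, "angular": [0, 0, -28], "slide": [0, 0, 0]},
    {"fingers": 0, "angular": [0, 0, -35], "slide": [0, 0, 0]},
    {"fingers": 0, "angular": [0, 0, -42], "slide": [0, 0, 0]},
    {"fingers": 0, "angular": [0, 0, -49], "slide": [0, 0, 0]},
    {"fingers": 0, "angular": [0, 0, -56], "slide": [0, 0, 0]},
    {"fingers": 0, "angular": [0, 0, -63], "slide": [0, 0, 0]},
    {"fingers": 0, "angular": [0, 0, -70], "slide": [0, 0, 0]}
  ]
}}

```text
clock: 8.72
tcp_pos: [0.5216, 0.1857, 0.1641]
orientation: [-0.002, 0.63, 0.777, 0.001]
wrist_force: [0.1, 0.2, 1.0]
finger_gap: 0.0853
grip_force: 0.0
```

Call:
{"fn": "jog_arm", "kwargs": {
  "moves": [
    {"fingers": 0, "angular": [0, 0, -7], "slide": [0, 0, 0]},
    {"fingers": 0, "angular": [0, 0, -14], "slide": [0, 0, 0]},
    {"fingers": 0, "angular": [0, 0, -21], "slide": [0, 0, 0]},
    {"fingers": 0, "angular": [0, 0, -28], "slide": [0, 0, 0]},
    {"fingers": 0, "angular": [0, 0, -35], "slide": [0, 0, 0]},
    {"fingers": 0, "angular": [0, 0, -42], "slide": [0, 0, 0]},
    {"fingers": 0, "angular": [0, 0, -49], "slide": [0, 0, 0]},
    {"fingers": 0, "angular": [0, 0, -56], "slide": [0, 0, 0]},
    {"fingers": 0, "angular": [0, 0, -63], "slide": [0, 0, 0]},
    {"fingers": 0, "angular": [0, 0, -70], "slide": [0, 0, 0]}
  ]
}}

```text
clock: 9.55
tcp_pos: [0.5216, 0.1857, 0.1641]
orientation: [-0.001, 0.071, 0.997, 0.002]
wrist_force: [0.7, -0.2, 0.6]
finger_gap: 0.0854
grip_force: 0.0
```

```bash
python3 - <<'E'
from h import *
s=get_state(); q=np.array(s["orientation"])[[1,2,3,0]]
print(s["clock"],np.round(s["tcp_pos"],4),np.round(s["joint_pos"],3),R.from_quat(q).as_matrix().round(4))
E
```

```text
9.55 [0.5216 0.1857 0.1641] [ 0.194  0.307 -0.157  1.107  0.005  0.336] [[-0.99    0.141  -0.0013]
 [ 0.141   0.99    0.0047]
 [ 0.002   0.0045 -1.    ]]
```

Call:
{"fn": "jog_arm", "kwargs": {
  "moves": [
    {"fingers": 0, "angular": [0, 0, -7], "slide": [0, 0, 0]},
    {"fingers": 0, "angular": [0, 0, -14], "slide": [0, 0, 0]},
    {"fingers": 0, "angular": [0, 0, -19.1], "slide": [0, 0, 0]},
    {"fingers": 0, "angular": [0, 0, -19.1], "slide": [0, 3, 0]},
    {"fingers": 0, "angular": [0, 0, -19.1], "slide": [0, 3, 30]},
    {"fingers": 0, "angular": [0, 0, -19.1], "slide": [0, 3, 55]},
    {"fingers": 0, "angular": [0, 0, -19.1], "slide": [0, 3, 70]},
    {"fingers": 0, "angular": [0, 0, -19.1], "slide": [0, 3, 80]},
    {"fingers": 0, "angular": [0, 0, -19.1], "slide": [0, 3, 80]},
    {"fingers": 0.5, "angular": [0, 0, -19.1], "slide": [0, 3, 80]}
  ]
}}

```text
clock: 10.38
tcp_pos: [0.522, 0.1891, 0.0842]
orientation: [-0.001, -0.092, 0.996, 0.002]
wrist_force: [-0.4, 0.7, -0.9]
finger_gap: 0.0755
grip_force: 0.0
```

Call:
{"fn": "jog_arm", "kwargs": {
  "moves": [
    {"fingers": 0.7, "angular": [0, 0, 0], "slide": [0, 0, 0]},
    {"fingers": 0.8, "angular": [0, 0, 0], "slide": [0, 0, 0]},
    {"fingers": 0.9, "angular": [0, 0, 0], "slide": [0, 0, 0]},
    {"fingers": 1, "angular": [0, 0, 0], "slide": [0, 0, 0]},
    {"fingers": 1, "angular": [0, 0, 0], "slide": [0, 0, 0]},
    {"fingers": 1, "angular": [0, 0, 0], "slide": [0, 0, 0]},
    {"fingers": 1, "angular": [0, 0, 0], "slide": [0, 0, 0]}
  ]
}}

```text
clock: 10.97
tcp_pos: [0.5225, 0.189, 0.085]
orientation: [0.0, -0.093, 0.996, 0.002]
wrist_force: [-1.7, -0.2, 4.8]
finger_gap: 0.0136
grip_force: 31.9
```

Call:
{"fn": "jog_arm", "kwargs": {
  "moves": [
    {"fingers": 1, "angular": [0, 0, 0], "slide": [0, 1, 0]},
    {"fingers": 1, "angular": [0, 0, 0], "slide": [0, 2, 0]},
    {"fingers": 1, "angular": [0, 0, 0], "slide": [0, 4, 0]}
  ]
}}

```text
clock: 11.22
tcp_pos: [0.5219, 0.1924, 0.085]
orientation: [0.0, -0.093, 0.996, 0.002]
wrist_force: [-0.5, -3.4, 5.5]
finger_gap: 0.0138
grip_force: 32.0
```

Call:
{"fn": "jog_arm", "kwargs": {
  "moves": [
    {"fingers": 1, "angular": [0, 0, 0], "slide": [0, 1.5, 0]},
    {"fingers": 1, "angular": [0, 0, 0], "slide": [0, 3, 0]},
    {"fingers": 1, "angular": [0, 0, 0], "slide": [0, 3, 0]}
  ]
}}

```text
clock: 11.47
tcp_pos: [0.5212, 0.1958, 0.085]
orientation: [0.0, -0.093, 0.996, 0.002]
wrist_force: [-1.0, -0.6, 6.2]
finger_gap: 0.0133
grip_force: 31.9
```

Call:
{"fn": "jog_arm", "kwargs": {
  "moves": [
    {"fingers": 1, "angular": [0, 0, 0], "slide": [0, 1.5, 0]},
    {"fingers": 1, "angular": [0, 0, 0], "slide": [0, 3, 0]},
    {"fingers": 1, "angular": [0, 0, 0], "slide": [0, 3, 0]}
  ]
}}

```text
clock: 11.72
tcp_pos: [0.5206, 0.1987, 0.085]
orientation: [0.0, -0.093, 0.996, 0.002]
wrist_force: [-1.2, -1.0, 5.5]
finger_gap: 0.0137
grip_force: 31.9
```

Call:
{"fn": "jog_arm", "kwargs": {
  "moves": [
    {"fingers": 1, "angular": [0, 0, 0], "slide": [0, 1.5, 0]},
    {"fingers": 1, "angular": [0, 0, 0], "slide": [0, 3, 0]},
    {"fingers": 1, "angular": [0, 0, 0], "slide": [0, 3, 0]}
  ]
}}

```text
clock: 11.97
tcp_pos: [0.5201, 0.2016, 0.085]
orientation: [0.0, -0.093, 0.996, 0.002]
wrist_force: [-1.0, -0.8, 4.9]
finger_gap: 0.0135
grip_force: 31.9
```

Call:
{"fn": "jog_arm", "kwargs": {
  "moves": [
    {"fingers": 1, "angular": [0, 0, 0], "slide": [0, 1.5, 0]},
    {"fingers": 1, "angular": [0, 0, 0], "slide": [0, 3, 0]},
    {"fingers": 1, "angular": [0, 0, 0], "slide": [0, 3, 0]}
  ]
}}

```text
clock: 12.22
tcp_pos: [0.5195, 0.2046, 0.085]
orientation: [0.0, -0.093, 0.996, 0.002]
wrist_force: [-0.3, -0.8, 5.2]
finger_gap: 0.0133
grip_force: 31.9
```

Call:
{"fn": "jog_arm", "kwargs": {
  "moves": [
    {"fingers": 1, "angular": [0, 0, 0], "slide": [0, 1.5, 0]},
    {"fingers": 1, "angular": [0, 0, 0], "slide": [0, 3, 0]},
    {"fingers": 1, "angular": [0, 0, 0], "slide": [0, 3, 0]}
  ]
}}

```text
clock: 12.47
tcp_pos: [0.5189, 0.2075, 0.085]
orientation: [0.0, -0.093, 0.996, 0.002]
wrist_force: [-2.3, -1.1, 5.6]
finger_gap: 0.0136
grip_force: 31.9
```

Call:
{"fn": "jog_arm", "kwargs": {
  "moves": [
    {"fingers": 1, "angular": [0, 0, 0], "slide": [0, 1.5, 0]},
    {"fingers": 1, "angular": [0, 0, 0], "slide": [0, 3, 0]},
    {"fingers": 1, "angular": [0, 0, 0], "slide": [0, 3, 0]}
  ]
}}

```text
clock: 12.72
tcp_pos: [0.5184, 0.2105, 0.085]
orientation: [0.0, -0.093, 0.996, 0.002]
wrist_force: [-1.5, -2.0, 5.0]
finger_gap: 0.0132
grip_force: 31.9
```

Call:
{"fn": "jog_arm", "kwargs": {
  "moves": [
    {"fingers": 1, "angular": [0, 0, 0], "slide": [0, 1.5, 0]},
    {"fingers": 1, "angular": [0, 0, 0], "slide": [0, 3, 0]},
    {"fingers": 1, "angular": [0, 0, 0], "slide": [0, 3, 0]}
  ]
}}

```text
clock: 12.97
tcp_pos: [0.5178, 0.2134, 0.085]
orientation: [0.0, -0.093, 0.996, 0.002]
wrist_force: [-1.6, -0.5, 5.8]
finger_gap: 0.0133
grip_force: 31.9
```

Call:
{"fn": "jog_arm", "kwargs": {
  "moves": [
    {"fingers": 1, "angular": [0, 0, 0], "slide": [0, 1.5, 0]},
    {"fingers": 1, "angular": [0, 0, 0], "slide": [0, 3, 0]},
    {"fingers": 1, "angular": [0, 0, 0], "slide": [0, 3, 0]}
  ]
}}

```text
clock: 13.22
tcp_pos: [0.5172, 0.2164, 0.085]
orientation: [0.0, -0.093, 0.996, 0.002]
wrist_force: [-0.3, -2.3, 5.5]
finger_gap: 0.0136
grip_force: 31.9
```

Call:
{"fn": "jog_arm", "kwargs": {
  "moves": [
    {"fingers": 1, "angular": [0, 0, 0], "slide": [0, 1.5, 0]},
    {"fingers": 1, "angular": [0, 0, 0], "slide": [0, 3, 0]},
    {"fingers": 1, "angular": [0, 0, 0], "slide": [0, 3, 0]}
  ]
}}

```text
clock: 13.47
tcp_pos: [0.5166, 0.2193, 0.085]
orientation: [0.0, -0.093, 0.996, 0.002]
wrist_force: [-0.2, -0.5, 5.6]
finger_gap: 0.0136
grip_force: 31.9
```

Call:
{"fn": "jog_arm", "kwargs": {
  "moves": [
    {"fingers": 1, "angular": [0, 0, 0], "slide": [0, 1.5, 0]},
    {"fingers": 1, "angular": [0, 0, 0], "slide": [0, 3, 0]},
    {"fingers": 1, "angular": [0, 0, 0], "slide": [0, 3, 0]}
  ]
}}

```text
clock: 13.72
tcp_pos: [0.5161, 0.2222, 0.085]
orientation: [0.0, -0.093, 0.996, 0.002]
wrist_force: [-0.3, -0.7, 4.5]
finger_gap: 0.0133
grip_force: 31.9
```

Call:
{"fn": "jog_arm", "kwargs": {
  "moves": [
    {"fingers": 1, "angular": [0, 0, 0], "slide": [0, 1.5, 0]},
    {"fingers": 1, "angular": [0, 0, 0], "slide": [0, 3, 0]},
    {"fingers": 1, "angular": [0, 0, 0], "slide": [0, 3, 0]}
  ]
}}

```text
clock: 13.97
tcp_pos: [0.5155, 0.2252, 0.085]
orientation: [0.0, -0.093, 0.996, 0.002]
wrist_force: [-0.8, -1.0, 5.2]
finger_gap: 0.0135
grip_force: 31.9
```

Call:
{"fn": "jog_arm", "kwargs": {
  "moves": [
    {"fingers": 1, "angular": [0, 0, 0], "slide": [0, 1.5, 0]},
    {"fingers": 1, "angular": [0, 0, 0], "slide": [0, 3, 0]},
    {"fingers": 1, "angular": [0, 0, 0], "slide": [0, 3, 0]}
  ]
}}

```text
clock: 14.22
tcp_pos: [0.5149, 0.2282, 0.085]
orientation: [0.0, -0.093, 0.996, 0.002]
wrist_force: [-1.2, -1.6, 4.9]
finger_gap: 0.0135
grip_force: 31.9
```

Call:
{"fn": "jog_arm", "kwargs": {
  "moves": [
    {"fingers": 1, "angular": [0, 0, 0], "slide": [0, 1.5, 0]},
    {"fingers": 1, "angular": [0, 0, 0], "slide": [0, 3, 0]},
    {"fingers": 1, "angular": [0, 0, 0], "slide": [0, 3, 0]}
  ]
}}

```text
clock: 14.47
tcp_pos: [0.5143, 0.2311, 0.085]
orientation: [0.0, -0.093, 0.996, 0.002]
wrist_force: [-0.3, -1.1, 4.4]
finger_gap: 0.0137
grip_force: 31.9
```

Call:
{"fn": "jog_arm", "kwargs": {
  "moves": [
    {"fingers": 1, "angular": [0, 0, 0], "slide": [0, 1.5, 0]},
    {"fingers": 1, "angular": [0, 0, 0], "slide": [0, 3, 0]},
    {"fingers": 1, "angular": [0, 0, 0], "slide": [0, 3, 0]}
  ]
}}

```text
clock: 14.72
tcp_pos: [0.5138, 0.2341, 0.085]
orientation: [0.0, -0.093, 0.996, 0.002]
wrist_force: [-0.6, -1.1, 5.6]
finger_gap: 0.0136
grip_force: 31.9
```

Call:
{"fn": "jog_arm", "kwargs": {
  "moves": [
    {"fingers": 1, "angular": [0, 0, 0], "slide": [0, 1.5, 0]},
    {"fingers": 1, "angular": [0, 0, 0], "slide": [0, 3, 0]},
    {"fingers": 1, "angular": [0, 0, 0], "slide": [0, 3, 0]}
  ]
}}

```text
clock: 14.97
tcp_pos: [0.5132, 0.237, 0.085]
orientation: [0.0, -0.093, 0.996, 0.002]
wrist_force: [-0.9, -1.5, 5.9]
finger_gap: 0.0133
grip_force: 31.9
```

Call:
{"fn": "jog_arm", "kwargs": {
  "moves": [
    {"fingers": 1, "angular": [0, 0, 0], "slide": [0, 1.5, 0]},
    {"fingers": 1, "angular": [0, 0, 0], "slide": [0, 3, 0]},
    {"fingers": 1, "angular": [0, 0, 0], "slide": [0, 3, 0]}
  ]
}}

```text
clock: 15.22
tcp_pos: [0.5126, 0.24, 0.085]
orientation: [-0.0, -0.093, 0.996, 0.002]
wrist_force: [-1.8, -0.6, 4.5]
finger_gap: 0.0135
grip_force: 31.9
```

Call:
{"fn": "jog_arm", "kwargs": {
  "moves": [
    {"fingers": 1, "angular": [0, 0, 0], "slide": [0, 1.5, 0]},
    {"fingers": 1, "angular": [0, 0, 0], "slide": [0, 3, 0]},
    {"fingers": 1, "angular": [0, 0, 0], "slide": [0, 3, 0]}
  ]
}}

```text
clock: 15.47
tcp_pos: [0.5122, 0.242, 0.085]
orientation: [0.0, -0.093, 0.996, 0.001]
wrist_force: [-0.3, -3.3, 5.6]
finger_gap: 0.0135
grip_force: 32.0
```

That step covered only 2 mm of the 3 mm commanded, and the force rose. This looks like the start of the tight spot, so I'll take smaller steps.

Call:
{"fn": "jog_arm", "kwargs": {
  "moves": [
    {"fingers": 1, "angular": [0, 0, 0], "slide": [0, 0.8, 0]},
    {"fingers": 1, "angular": [0, 0, 0], "slide": [0, 1.5, 0]},
    {"fingers": 1, "angular": [0, 0, 0], "slide": [0, 1.5, 0]}
  ]
}}

```text
clock: 15.72
tcp_pos: [0.5121, 0.2427, 0.085]
orientation: [0.0, -0.092, 0.996, 0.0]
wrist_force: [-0.2, -7.3, 5.2]
finger_gap: 0.0135
grip_force: 32.1
```

Call:
{"fn": "jog_arm", "kwargs": {
  "moves": [
    {"fingers": 1, "angular": [0, 0, 0], "slide": [0, 0.5, 0]},
    {"fingers": 1, "angular": [0, 0, 0], "slide": [0, 0.5, 0]},
    {"fingers": 1, "angular": [0, 0, 0], "slide": [0, 0.5, 0]}
  ]
}}

```text
clock: 15.97
tcp_pos: [0.5121, 0.2429, 0.085]
orientation: [0.0, -0.092, 0.996, 0.0]
wrist_force: [-0.5, -8.0, 6.0]
finger_gap: 0.0132
grip_force: 32.1
```

The tight spot is clear at about 8 N. Now I'll back off 2 cm.

Call:
{"fn": "jog_arm", "kwargs": {
  "moves": [
    {"fingers": 1, "angular": [0, 0, 0], "slide": [0, -2, 0]},
    {"fingers": 1, "angular": [0, 0, 0], "slide": [0, -5, 0]},
    {"fingers": 1, "angular": [0, 0, 0], "slide": [0, -9, 0]},
    {"fingers": 1, "angular": [0, 0, 0], "slide": [0, -13, 0]},
    {"fingers": 1, "angular": [0, 0, 0], "slide": [0, -17, 0]},
    {"fingers": 1, "angular": [0, 0, 0], "slide": [0, -20, 0]},
    {"fingers": 1, "angular": [0, 0, 0], "slide": [0, -22, 0]},
    {"fingers": 1, "angular": [0, 0, 0], "slide": [0, -22, 0]},
    {"fingers": 1, "angular": [0, 0, 0], "slide": [0, -22, 0]}
  ]
}}

```text
clock: 16.72
tcp_pos: [0.5159, 0.2231, 0.085]
orientation: [0.0, -0.093, 0.996, 0.002]
wrist_force: [-1.1, -1.4, 4.7]
finger_gap: 0.0136
grip_force: 32.0
```

Call:
{"fn": "jog_arm", "kwargs": {
  "moves": [
    {"fingers": 0.7, "angular": [0, 0, 0], "slide": [0, 0, 0]},
    {"fingers": 0.4, "angular": [0, 0, 0], "slide": [0, 0, 0]},
    {"fingers": 0.4, "angular": [0, 0, 0], "slide": [0, 0, 0]},
    {"fingers": 0.4, "angular": [0, 0, 0], "slide": [0, 0, 0]},
    {"fingers": 0.4, "angular": [0, 0, 0], "slide": [0, 0, -10]},
    {"fingers": 0.4, "angular": [0, 0, 0], "slide": [0, 0, -35]},
    {"fingers": 0.4, "angular": [0, 0, 0], "slide": [0, 0, -75]},
    {"fingers": 0.4, "angular": [0, 0, 0], "slide": [0, 0, -115]},
    {"fingers": 0.4, "angular": [0, 0, 0], "slide": [0, 0, -155]},
    {"fingers": 0.4, "angular": [0, 0, 0], "slide": [0, 0, -155]}
  ]
}}

```text
clock: 17.55
tcp_pos: [0.5193, 0.2237, 0.249]
orientation: [0.007, -0.093, 0.996, 0.004]
wrist_force: [1.8, -0.6, 0.2]
finger_gap: 0.0513
grip_force: 0.0
```

```bash
python3 - <<'E'
from h import *
a=np.array([-.191,.982])
im=[]
for c in("wrist","top","scene"):
    s=get_state(); p=read_camera(c); T=wristT(s,p) if c=="wrist" else None
    im.append(p["color"][:,:,::-1])
    for n in("cover_edge","marker_tab"):
        for d in tip_of(n,p)[:1]:
            w=atz(p,d["point"],.062,T); print(c,n,round(d["p"],2),np.round(d["point"]),w.round(4),"along y",round(float(w[:2]@a),4))
print(s["clock"],s["tcp_pos"],s["wrist_force"],s["finger_gap"])
cv2.imwrite("pics/w4.png",im[0])
cv2.imwrite("pics/s4.png",np.hstack([cv2.resize(im[2][160:300,220:380],(400,350)),cv2.resize(im[1][180:290,160:320],(400,350))]))
E
```

```text
wrist cover_edge 0.96 [352. 111.] [0.4496 0.2767 0.062 ] along y 0.1859
wrist marker_tab 0.78 [381. 110.] [0.4446 0.3003 0.062 ] along y 0.2099
scene cover_edge 0.82 [351. 228.] [0.4525 0.2737 0.062 ] along y 0.1823
17.85 [0.51483023 0.22235507 0.23795081] [-0.85532144  0.41745655 -0.57711471] 0.051325431428727655
```

View pics/s4.png

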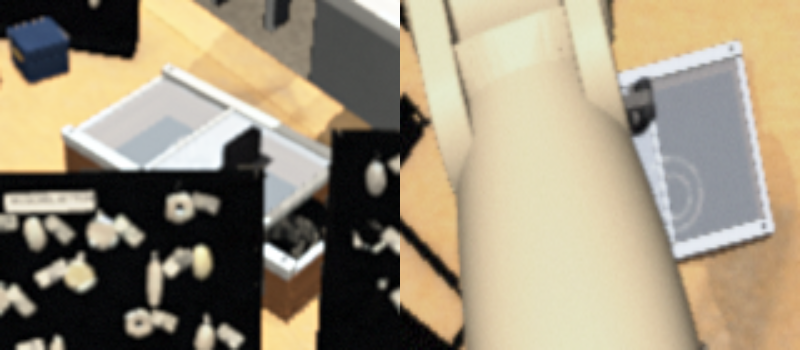

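View pics/w4.png

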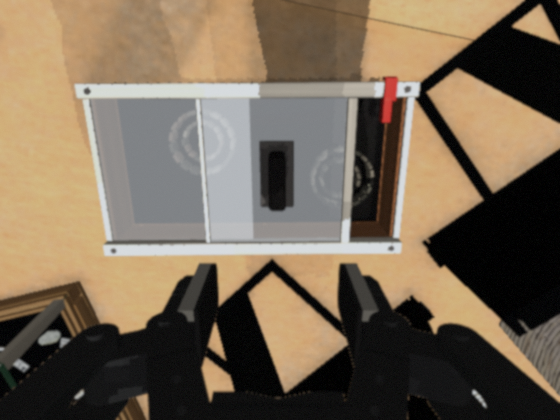

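The wrist picture shows the cover edge at column 355 and the marker's back face at about column 384. That is a gap of 20–24 mm, the bracelets are undisturbed and the gripper is clear.

```bash
python3 -c "
from workcell import *
print(hand_in())"
```

```text
the job is handed in; nothing more can be done
None
```

The job is handed in: I pressed the top into the tight spot with a peak wrist-force reading of about 8 N, slid it back about 2 cm (roughly 20–24 mm by the camera) and let go, leaving the red marker where it binds; no verdict came back.

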